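Fill the viewing tray and hold the side-view mirror at the mark

TASK

Pour all six milling balls from the steel cup into the clear viewing tray, then stand the cup upright on the bench and let go. Then lift the hinged mirror by its steel bar until it lines up with the red pointer on the quadrant, and finish holding it still there by the bar: the mirror falls back if let go. Leave the pointer, the glass beaker, the small bottle and the handheld meter where they are.

Things in the scene. Friction and masses are not known exactly. Their poses are not given: they have to be found in the camera images.
- cup: the steel cup that holds six balls: round, 56 mm tall; outside 36 mm across at the foot, flaring to 62 mm at 42 mm height, then a straight band up to the rim; wall 3 mm, 0.1 kg. Origin: centre of its underside, z up. Best pinched across the band at its rim; the last balls roll out when it is tipped about 105 degrees from upright, so leave room for that when choosing the grasp
- tray_in (a point): centre of the inner floor of the fixed, clear, open viewing tray with a blue floor: inside 112 mm (x) by 107 mm (y), walls 4 mm thick, rim 45 mm above this point, floor 15 mm above the bench. x along the mirror's hinge, y from the hinge to the tray, z up; the hinge line is 71.5 mm towards -y and 35 mm up
- mirror: the mirror flap, a black plate 110 mm wide, 6 mm thick, 12 to 112 mm from its hinge. Origin: middle of the hinge line, 50 mm above the bench; x along the hinge, -y out along the mirror to its bar, +z out of the mirror face (axes turn with it). Starts level on buffers, pointing away from the tray; lifting swings it up towards the tray, 0 to 1.4 rad. 0.2 to 0.45 kg, turns freely, falls if not held
- bar (a point): middle of the mirror's steel lifting bar, parallel to the hinge and 155 mm from it, axes as the mirror's: 12 mm thick, 104 mm long, an arm at each end (86 mm clear between them), a 37 mm gap between bar and mirror plate. Starts 50 mm above the open bench; can be pinched from above and turns between the fingers as the mirror swings
- pointer (a joint): angle at which the red pointer on the quadrant is set, rad, about the same hinge line: 0 = level, pointing away from the tray, growing upwards; the mirror must come to this angle. It stays where it was set and differs from run to run
- pointer_tip (a point): outer end of the red pointer, 112 mm from the hinge line, 77 mm towards -x of the hinge's middle, beside the mirror's white-lined edge; its axes turn with the pointer as the mirror's do, so the mirror is at the mark when the y axes of both are parallel. Do not push it
- beaker: a glass beaker, 57x62x65 mm, standing on the other side of the stand from the cup, a bystander; origin: centre of its underside
- bottle: a small open clear plastic bottle, 51x51x88 mm, a bystander; origin: centre of its underside
- handheld_meter: a black and grey handheld meter, 112x42x18 mm, lying flat, a bystander; origin: centre of its underside
- ball0_center (a point): centre of one of six yellow ceramic milling balls, 16 mm across, 13 g
- ball1_center (a point): centre of one of six white ceramic milling balls, 16 mm across, 13 g
- ball2_center (a point): centre of one of six yellow ceramic milling balls, 16 mm across, 13 g
- ball3_center (a point): centre of one of six white ceramic milling balls, 16 mm across, 13 g
- ball4_center (a point): centre of one of six yellow ceramic milling balls, 16 mm across, 13 g
- ball5_center (a point): centre of one of six white ceramic milling balls, 16 mm across, 13 g
Mind the look-alikes: they are no part of the job. What is shaped like the cup but yellow is not meant.

How it is judged:
By the outcome, as a careful person would: the job done as asked, in the order asked, and still so for the second after the job is handed in, while the arm keeps its last pose, push and grip.
It also fails if it takes over 69 s, if anything falls off the work surface, if the arm or the gripper's body presses on something with over 40 N, if the wrist force passes 120 N, or if a joint passes its speed limit or range.

ROBOT

A 6-joint arm with a two-finger parallel gripper is mounted at the origin on the work surface; the furniture and walls round the work are solid. World frame = base frame: x ahead of the robot, y to its left, z up, the work surface at z = 0. Lengths are in m, angles in rad, forces in N, time in s.
With the tool pointing down it reaches from about 0.35 to 0.775 m from the base axis. Payload 7.3 kg.
Tool frame: the origin (TCP) lies between the finger pads, 19 mm behind the fingertips; this is the grasp point; z points along the fingers, y is the line along which they close (so a half turn about z gives the same grasp; the last joint's range is limited). The gripper opens to 92 mm and grips with 3 to 60 N. Pads are 19 mm wide; open, the fingers measure 130 mm over their backs; the gripper's body (75 mm by 190 mm) begins 47 mm behind the grasp point.
Start: joints at [1.165, 0.342, 1.524, -0, 1.275, -0.146], TCP at [0.135, 0.507, 0.246] pointing down, gripper open.
Joint ranges: [-2.53, 2.53], [-0.77, 2.02], [0.04, 2.7], [-1, 4.14], [0.28, 2.66], [-3.11, 3.11]. Speed limits (rad/s): [2.57, 2.57, 3.14, 3.14, 3.14, 3.14].

INTERFACE

Orientations are given as [roll, pitch, yaw] about the fixed x, y, z axes, in that order (R = Rz(yaw) Ry(pitch) Rx(roll)).
In Python, from cell import readout, cams, ticket gives the robot as it stands. The module is installed in compiled form; this text tells all that it offers.
- The arm moves only by the tool jog_arm, never from a script. Its argument "plan" is a list of rows, each a list of 5 numbers: the shift along the world's x, y, z each as a share of 0.08 m, from -1 to 1, then the turn about the world's z as a share of 90 degrees, from -1 to 1, then the opening, from -1 (shut) to 1 (fully open). A call has 1 to 12 rows; each row is the pose to reach, as a shift and turn from the pose commanded when the call began; what a row does not reach only later rows make up. A row lasts 1/10 s, in which the tool goes at most 50 mm and 8.59 degrees, less where a joint would pass 70% of its speed; a pose out of reach is approached as far as the arm can. A call with a number of a shift or a turn outside -1 to 1 is refused whole. A call with a gripper value outside its range is refused whole. The fingers move at their own pace and stop on an object; "squeeze" is the grip in N (left out, the last holds). Time passes only in rows, so rows that repeat a pose let the fingers close. It gives the time, the measured TCP pose, the force, the opening and the grip force at its end, in the units of the state.
- readout.observe(): the state, without advancing time (a new reading comes with each control period).
- cams.read_camera(name): name is "scene" or "top" or "wrist"; returns the picture (420x560x3 uint8, blue, green, red); there is no depth.
- cams.calibration(name): a dict with "K" (3x3 intrinsics, pixels), "k1" (the pictures are not rectified: a ray, as slopes to the right and down, at radius r is drawn at 1 + k1 r^2 times it, then the intrinsics apply), "world_from_camera" (4x4, takes a point from camera to world coordinates). Camera axes: x right, y down, z forward; pixel columns grow to the right and rows downward; lengths in m; the calibration is good to about 2 mm. A picture is of the moment at which its call begins: read the wrist's pose just before it. calibration takes no time and is no camera call; for the wrist camera it gives the pose at the moment of the call.
- ticket.hand_in(): hands the job in; it is judged then, once.
The state is a dict: "time": time; "qpos": joint angles; "qvel": joint speeds; "joint_efforts": joint torques, N m; "tool_pos": TCP position; "tool_rot": TCP orientation; "contact_force": force on the tool from outside, world axes, zero at the start; "torque": the same for the moment, N m; "opening": finger opening in m; "grip_force": force on a finger pad.
Only numpy, scipy, OpenCV 4.12 (cv2) and the standard library are available. Lean on these libraries where they do the work, as an engineer would, in place of code of your own. Each camera call takes 0.05 s, during which the arm holds its last target. There are 200 camera calls.

## Working session

There is one attempt and no reset: what is moved stays moved. The work goes in short steps, Python scripts to look and compute and a tool call to move; the robot and the scene stay as the last step left them, time stands still between calls to the robot, and variables do not carry over. Pictures are saved under pics/ and viewed, at most 10 in all, crops included, and the job is handed in when it is done.

Besides the shell and the picture viewer there is one more tool, called after "Call:" by a JSON object that holds its "api" and its "payload", one argument or row to a line. jog_arm: Moves the arm, as the interface text tells. Shift numbers are shares of 0.08 m and turn numbers shares of 90 degrees, none past 1 either way. Its arguments: {"type":"object","properties":{"plan":{"type":"array"},"squeeze":{"type":"number"}},"required":["plan"]}

```bash
mkdir -p pics; python3 - <<'E'
from cell import readout,cams
import cv2,pickle
o=readout.observe(); print({k:o[k] for k in('time','tool_pos','tool_rot','opening','contact_force')})
d={}
for n in('scene','top','wrist'):
    c=cams.calibration(n); im=cams.read_camera(n); d[n]=(im,c); cv2.imwrite(f'pics/a_{n}.png',im)
    print(n,c['K'].tolist() if hasattr(c['K'],'tolist') else c['K'],c['k1'],c['world_from_camera'])
pickle.dump(d,open('a.pkl','wb'))
E
```

```text
{'time': 0.0, 'tool_pos': array([0.13468212, 0.507038  , 0.24483107]), 'tool_rot': array([-3.14004613e+00, -2.06609737e-04,  2.88182990e+00]), 'opening': 0.09155209047770103, 'contact_force': array([-0.29069083, -0.21693627,  0.03379492])}
scene [[489.3741515210083, 0.0, 277.32719485506624], [0.0, 489.3741515210083, 210.25304128690664], [0.0, 0.0, 1.0]] 0.03185070425965021 [[ 0.70091999 -0.34064773  0.6266341  -0.44706552]
 [-0.71307218 -0.35373784  0.60530786 -0.95428851]
 [ 0.01546744 -0.87110772 -0.49084834  0.79886874]
 [ 0.          0.          0.          1.        ]]
top [[391.3276755816982, 0.0, 273.9859417536786], [0.0, 391.3276755816982, 208.03755271855638], [0.0, 0.0, 1.0]] -0.01796723844318629 [[ 0.00647788 -0.98848857  0.15115682  0.35351019]
 [-0.99993289 -0.00785511 -0.00851594 -0.03535264]
 [ 0.00960526 -0.15109151 -0.98847311  1.29275256]
 [ 0.          0.          0.          1.        ]]
wrist [[295.19640991334774, 0.0, 278.63817476418416], [0.0, 295.19640991334774, 214.14763795761647], [0.0, 0.0, 1.0]] -0.05327886779613048 [[ 2.56643387e-01  9.34498136e-01  2.46672669e-01  6.93972409e-02]
 [ 9.66505709e-01 -2.47895188e-01 -6.64431412e-02  5.23253362e-01]
 [-9.42023889e-04  2.55462736e-01 -9.66818444e-01  3.84253764e-01]
 [ 0.00000000e+00  0.00000000e+00  0.00000000e+00  1.00000000e+00]]
```

View pics/a_scene.png

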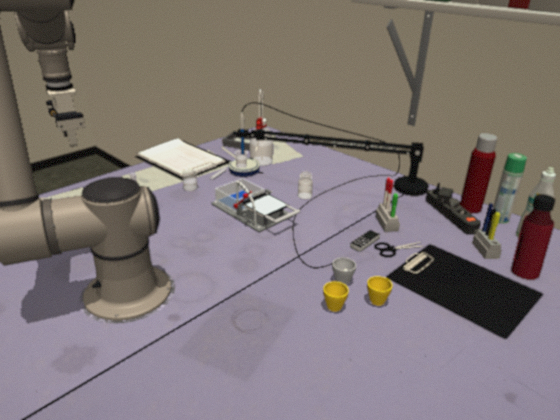

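View pics/a_top.png

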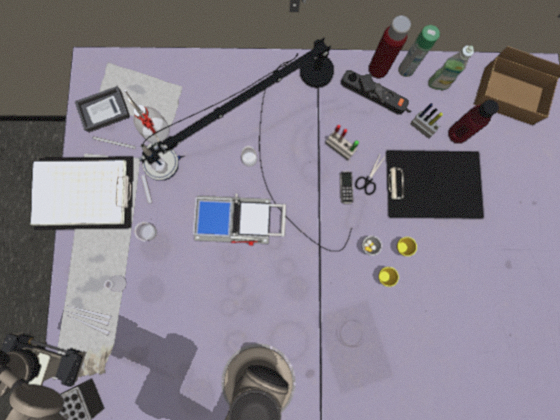

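```bash
cat > h.py <<'E'
import numpy as np,cv2
def ray(c,p):
    K=np.array(c['K']);T=np.array(c['world_from_camera'])
    u=cv2.undistortPoints(np.array(p,float).reshape(-1,1,2),K,np.array([c['k1'],0,0,0.]))[:,0]
    d=np.c_[u,np.ones(len(u))]@T[:3,:3].T
    return T[:3,3],d
def onz(c,p,z):
    o,d=ray(c,p); return o+d*((z-o[2])/d[:,2])[:,None]
def proj(c,P):
    T=np.linalg.inv(np.array(c['world_from_camera'])); 
    return cv2.projectPoints(np.array(P,float).reshape(-1,3),cv2.Rodrigues(T[:3,:3])[0],T[:3,3],np.array(c['K']),np.array([c['k1'],0,0,0.]))[0][:,0]
def big(m,n=1,amin=20):
    cs=cv2.findContours(m.astype(np.uint8),cv2.RETR_EXTERNAL,cv2.CHAIN_APPROX_NONE)[0]
    return sorted([c for c in cs if cv2.contourArea(c)>amin],key=cv2.contourArea)[::-1][:n]
E
python3 - <<'E'
import pickle; from h import *
np.set_printoptions(precision=4,suppress=True)
d=pickle.load(open('a.pkl','rb')); im,c=d['top']; hsv=cv2.cvtColor(im,cv2.COLOR_BGR2HSV)
b=big((hsv[...,0]>100)&(hsv[...,0]<125)&(hsv[...,1]>170)&(hsv[...,2]>80),1)[0]
print('blue corners',onz(c,cv2.boxPoints(cv2.minAreaRect(b)),.015))
print('guess cup',onz(c,[[371,245],[406,246],[388,276]],.056)[:,:2])
print('bar',onz(c,[[283,205],[283,234]],.05)[:,:2], 'beaker,bottle',onz(c,[[145,231],[249,156]],.07)[:,:2])
print('meter',onz(c,[[347,187]],.018)[:,:2])
a=im[190:290,180:420]; cv2.imwrite('pics/b.png',cv2.resize(a,None,fx=3.3,fy=3.3,interpolation=cv2.INTER_CUBIC))
E
```

```text
blue corners [[0.4685 0.1997 0.015 ]
 [0.5669 0.1977 0.015 ]
 [0.5625 0.1057 0.015 ]
 [0.4642 0.1087 0.015 ]]
guess cup [[ 0.4268 -0.3537]
 [ 0.4243 -0.465 ]
 [ 0.3303 -0.4042]]
bar [[ 0.5537 -0.075 ]
 [ 0.4602 -0.0753]] beaker,bottle [[0.4646 0.3573]
 [0.7097 0.0358]]
meter [[ 0.6213 -0.2891]]
```

View pics/b.png

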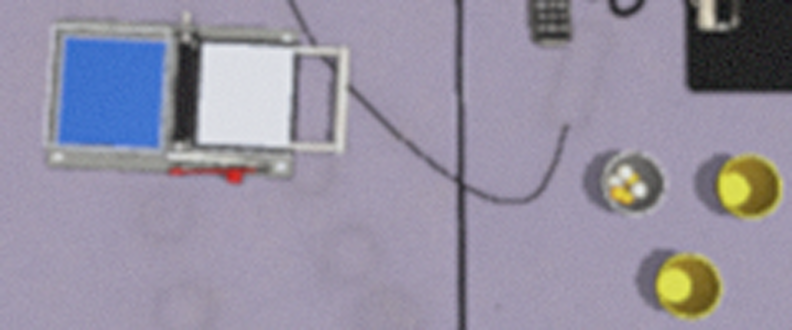

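Call:
{"api": "jog_arm", "payload": {
  "plan": [
    [0.4,-0.4,0,-0.095,1],
    [0.8,-0.8,0,-0.19,1],
    [1,-1,0,-0.285,1]
  ]
}}

```text
time: 0.45
tool_pos: [0.2162, 0.4254, 0.2452]
tool_rot: [-3.141, 0.001, 2.427]
contact_force: [0.3, -0.6, 1.3]
opening: 0.0916
grip_force: 0.0
```

Call:
{"api": "jog_arm", "payload": {
  "plan": [
    [0.4,-0.4,0,-0.095,1],
    [0.8,-0.8,0,-0.19,1],
    [1,-1,0,-0.285,1]
  ]
}}

```text
time: 0.75
tool_pos: [0.2965, 0.3452, 0.2454]
tool_rot: [-3.142, 0.001, 1.978]
contact_force: [0.1, 0.6, 0.8]
opening: 0.0921
grip_force: 0.0
```

Call:
{"api": "jog_arm", "payload": {
  "plan": [
    [0.4,-0.4,0,-0.095,1],
    [0.8,-0.8,0,-0.19,1],
    [1,-1,0,-0.286,1]
  ]
}}

```text
time: 1.05
tool_pos: [0.3767, 0.2651, 0.2454]
tool_rot: [3.141, 0.001, 1.53]
contact_force: [-0.2, 0.7, -0.5]
opening: 0.092
grip_force: 0.0
```

Call:
{"api": "jog_arm", "payload": {
  "plan": [
    [0.4,-0.4,0,0,1],
    [0.8,-0.8,0,0,1],
    [1,-1,0,0,1]
  ]
}}

```text
time: 1.35
tool_pos: [0.4568, 0.185, 0.2453]
tool_rot: [3.141, 0.001, 1.536]
contact_force: [0.4, -0.1, 0.4]
opening: 0.0915
grip_force: 0.0
```

Call:
{"api": "jog_arm", "payload": {
  "plan": [
    [0,-0.5,0,0,1],
    [0,-1,0,0,1]
  ]
}}

```text
time: 1.55
tool_pos: [0.455, 0.1062, 0.245]
tool_rot: [-3.141, 0.0, 1.539]
contact_force: [-0.2, 0.1, -0.4]
opening: 0.0916
grip_force: 0.0
```

Call:
{"api": "jog_arm", "payload": {
  "plan": [
    [0,-0.5,0,0,1],
    [0,-1,0,0,1]
  ]
}}

```text
time: 1.75
tool_pos: [0.4545, 0.0259, 0.2454]
tool_rot: [-3.141, -0.0, 1.538]
contact_force: [0.8, -0.6, -0.8]
opening: 0.0918
grip_force: 0.0
```

Call:
{"api": "jog_arm", "payload": {
  "plan": [
    [0,-0.5,0,0,1],
    [0,-1,0,0,1]
  ]
}}

```text
time: 1.95
tool_pos: [0.4545, -0.0541, 0.2455]
tool_rot: [-3.141, -0.0, 1.538]
contact_force: [0.9, 0.4, 0.6]
opening: 0.0918
grip_force: 0.0
```

Call:
{"api": "jog_arm", "payload": {
  "plan": [
    [0,-0.5,0,0,1],
    [0,-1,0,0,1]
  ]
}}

```text
time: 2.15
tool_pos: [0.4545, -0.1342, 0.2454]
tool_rot: [-3.142, -0.0, 1.538]
contact_force: [1.5, 0.7, -0.3]
opening: 0.0918
grip_force: 0.0
```

Call:
{"api": "jog_arm", "payload": {
  "plan": [
    [0,-0.5,0,0,1],
    [0,-1,0,0,1]
  ]
}}

```text
time: 2.35
tool_pos: [0.4545, -0.2142, 0.2454]
tool_rot: [-3.141, -0.0, 1.538]
contact_force: [0.1, 0.5, -0.0]
opening: 0.092
grip_force: 0.0
```

Call:
{"api": "jog_arm", "payload": {
  "plan": [
    [0,-0.5,0,0,1],
    [0,-1,0,0,1]
  ]
}}

```text
time: 2.55
tool_pos: [0.4545, -0.2942, 0.2453]
tool_rot: [-3.141, -0.0, 1.538]
contact_force: [0.5, -0.0, 0.3]
opening: 0.0917
grip_force: 0.0
```

Call:
{"api": "jog_arm", "payload": {
  "plan": [
    [-0.2,-0.4,0,0,1],
    [-0.375,-0.75,0,0,1],
    [-0.375,-0.75,0,0,1],
    [-0.375,-0.75,0,0,1]
  ]
}}

```text
time: 2.95
tool_pos: [0.4245, -0.3528, 0.2451]
tool_rot: [-3.141, -0.001, 1.536]
contact_force: [1.0, 0.9, 0.0]
opening: 0.0918
grip_force: 0.0
```

```bash
python3 - <<'E'
from cell import readout,cams
import pickle; from h import *
o=readout.observe(); print(o['time'],o['tool_pos'],o['tool_rot'],o['qpos'],o['contact_force'])
c=cams.calibration('wrist'); im=cams.read_camera('wrist'); pickle.dump((im,c),open('w.pkl','wb'))
p=proj(c,[[.426,-.355,.056]]);print(p)
cv2.imwrite('pics/c.png',im)
E
```

```text
2.95 [ 0.4244501  -0.35280248  0.24510732] [-3.14122822e+00 -9.62129696e-04  1.53632137e+00] [-8.32571271e-01  3.92280023e-01  1.44906579e+00  4.26082253e-04
  1.30119017e+00 -7.98210172e-01] [1.04815975 0.89466844 0.01618092]
[[279.24816189 199.39148779]]
```

View pics/c.png

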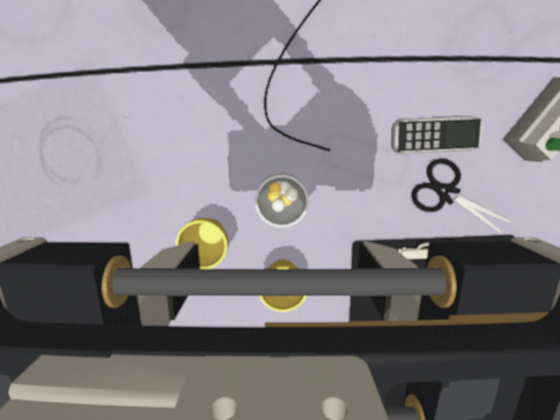

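Call:
{"api": "jog_arm", "payload": {
  "plan": [
    [0.02,-0.02,-0.5,0,1],
    [0.04,-0.04,-1,0,1]
  ]
}}

```text
time: 3.2
tool_pos: [0.4293, -0.3551, 0.1659]
tool_rot: [3.139, 0.002, 1.54]
contact_force: [0.7, -0.2, 0.0]
opening: 0.0918
grip_force: 0.0
```

Call:
{"api": "jog_arm", "payload": {
  "plan": [
    [0,0,-0.4,0,1],
    [0,0,-0.75,0,1],
    [0,0,-1,0,1]
  ]
}}

```text
time: 3.5
tool_pos: [0.4282, -0.3538, 0.0837]
tool_rot: [-3.14, -0.002, 1.54]
contact_force: [-0.3, -0.8, 0.5]
opening: 0.0918
grip_force: 0.0
```

Call:
{"api": "jog_arm", "payload": {
  "plan": [
    [0,0,-0.2,0,1],
    [0,0,-0.35,0,1],
    [0,0,-0.35,0,1]
  ]
}}

```text
time: 3.8
tool_pos: [0.4279, -0.3543, 0.0562]
tool_rot: [-3.14, -0.002, 1.539]
contact_force: [-0.1, 0.2, 0.3]
opening: 0.092
grip_force: 0.0
```

Call:
{"api": "jog_arm", "payload": {
  "plan": [
    [0,0,0,0,-1],
    [0,0,0,0,-1],
    [0,0,0,0,-1],
    [0,0,0,0,-1],
    [0,0,0,0,-1],
    [0,0,0,0,-1],
    [0,0,0,0,-1],
    [0,0,0,0,-1]
  ],
  "squeeze": 12
}}

```text
time: 4.6
tool_pos: [0.4281, -0.356, 0.058]
tool_rot: [3.141, 0.001, 1.538]
contact_force: [-2.6, -1.0, 6.5]
opening: 0.0597
grip_force: 12.0
```

Call:
{"api": "jog_arm", "payload": {
  "plan": [
    [0,0,0.1,0,-1],
    [0,0,0.3,0,-1],
    [0,0,0.6,0,-1],
    [0,0,0.8,0,-1],
    [0,0,1,0,-1]
  ]
}}

```text
time: 5.1
tool_pos: [0.4281, -0.3555, 0.1383]
tool_rot: [3.142, -0.0, 1.538]
contact_force: [0.2, 1.1, -2.0]
opening: 0.0597
grip_force: 12.0
```

```bash
python3 - <<'E'
from cell import readout,cams
import pickle; from h import *
np.set_printoptions(precision=4,suppress=True)
im,c=pickle.load(open('a.pkl','rb'))['top']
p=np.array([[50,25],[172,28],[168,163],[45,165]])/3.3+[180,190]
w=onz(c,p,.06); print(w, w.mean(0), w[0]-w[3],w[0]-w[1])
im=cams.read_camera('wrist'); cv2.imwrite('pics/d.png',im)
E
```

```text
[[0.5738 0.2062 0.06  ]
 [0.5718 0.088  0.06  ]
 [0.4412 0.0889 0.06  ]
 [0.4384 0.206  0.06  ]] [0.5063 0.1473 0.06  ] [0.1355 0.0002 0.    ] [0.002  0.1182 0.    ]
```

View pics/d.png

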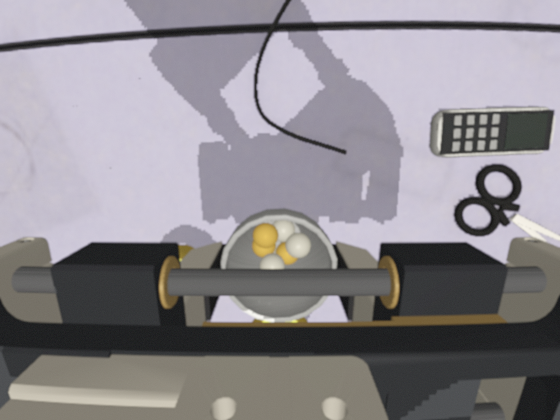

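Call:
{"api": "jog_arm", "payload": {
  "plan": [
    [0,0,0.25,0,-1],
    [0,0.05,0.5,0,-1],
    [0,0.15,0.75,0,-1],
    [0,0.35,1,0,-1],
    [0,0.6,1,0,-1],
    [0.1,0.85,1,0,-1],
    [0.2,1,1,0,-1]
  ]
}}

```text
time: 5.85
tool_pos: [0.4441, -0.2743, 0.2173]
tool_rot: [-3.141, -0.001, 1.538]
contact_force: [0.1, 0.5, -2.7]
opening: 0.0598
grip_force: 12.0
```

Call:
{"api": "jog_arm", "payload": {
  "plan": [
    [0.05,0.25,0.1,0,-1],
    [0.1,0.5,0.2,0,-1],
    [0.15,0.75,0.3,0,-1],
    [0.2,1,0.4,0,-1]
  ]
}}

```text
time: 6.25
tool_pos: [0.4604, -0.195, 0.2493]
tool_rot: [-3.141, -0.0, 1.538]
contact_force: [0.5, -0.7, -1.8]
opening: 0.0599
grip_force: 12.0
```

Call:
{"api": "jog_arm", "payload": {
  "plan": [
    [0.05,0.25,0,0,-1],
    [0.1,0.5,0,0,-1],
    [0.15,0.75,0,0,-1],
    [0.2,1,0,0,-1]
  ]
}}

```text
time: 6.65
tool_pos: [0.4764, -0.1149, 0.2491]
tool_rot: [-3.141, -0.0, 1.538]
contact_force: [-0.3, -0.5, -2.8]
opening: 0.0597
grip_force: 12.0
```

Call:
{"api": "jog_arm", "payload": {
  "plan": [
    [0.05,0.25,0,0,-1],
    [0.1,0.5,0,0,-1],
    [0.15,0.75,0,0,-1],
    [0.2,1,0,0,-1]
  ]
}}

```text
time: 7.05
tool_pos: [0.4924, -0.0348, 0.249]
tool_rot: [-3.141, -0.0, 1.538]
contact_force: [-0.4, 0.1, -0.9]
opening: 0.06
grip_force: 12.0
```

Call:
{"api": "jog_arm", "payload": {
  "plan": [
    [0.05,0.25,0,0,-1],
    [0.1,0.5,0,0,-1],
    [0.15,0.75,0,0,-1],
    [0.2,1,0,0,-1]
  ]
}}

```text
time: 7.45
tool_pos: [0.5084, 0.0452, 0.249]
tool_rot: [-3.141, 0.0, 1.538]
contact_force: [-0.4, -0.2, -1.4]
opening: 0.06
grip_force: 12.0
```

Call:
{"api": "jog_arm", "payload": {
  "plan": [
    [0.05,0.25,0,0,-1],
    [0.1,0.5,0,0,-1],
    [0.1,0.75,0,0,-1],
    [0.1,1,0,0,-1]
  ]
}}

```text
time: 7.85
tool_pos: [0.5162, 0.1252, 0.2489]
tool_rot: [-3.141, 0.0, 1.538]
contact_force: [0.5, -1.2, -2.0]
opening: 0.06
grip_force: 12.0
```

Call:
{"api": "jog_arm", "payload": {
  "plan": [
    [0,0.25,0,0,-1],
    [0,0.5,0,0,-1],
    [0,0.75,0,0,-1],
    [0,1,0,0,-1]
  ]
}}

```text
time: 8.25
tool_pos: [0.5161, 0.2052, 0.2489]
tool_rot: [-3.141, 0.0, 1.538]
contact_force: [0.7, 0.5, -2.2]
opening: 0.0597
grip_force: 12.0
```

Call:
{"api": "jog_arm", "payload": {
  "plan": [
    [0,0.25,0,0,-1],
    [0,0.45,0,0,-1],
    [0,0.6,0,0,-1],
    [0,0.7,0,0,-1],
    [0,0.7,0,0,-1]
  ]
}}

```text
time: 8.75
tool_pos: [0.516, 0.2609, 0.2493]
tool_rot: [-3.141, 0.0, 1.539]
contact_force: [0.4, -0.0, -1.9]
opening: 0.0598
grip_force: 12.0
```

```bash
python3 - <<'E'
from cell import readout,cams
import pickle; from h import *
o=readout.observe(); print(o['time'],o['tool_pos'],o['tool_rot'],o['qpos'],o['contact_force'])
c=cams.calibration('wrist'); im=cams.read_camera('wrist'); pickle.dump((im,c),open('w2.pkl','wb'))
T=np.array([.514,.150]);R=np.array([[np.cos(-.02),-np.sin(-.02)],[np.sin(-.02),np.cos(-.02)]])
for sx,sy in((1,1),(1,-1),(-1,-1),(-1,1)):
    q=proj(c,[[*(T+R@[.060*sx,.0575*sy]),.06]])[0]; print(q); cv2.circle(im,(int(q[0]),int(q[1])),3,(0,0,255),1)
cv2.imwrite('pics/e.png',im)
E
```

```text
8.75 [0.51599019 0.26093879 0.24928427] [-3.14141664e+00  4.44224897e-05  1.53898511e+00] [3.35671933e-01 4.37717525e-01 1.36585235e+00 2.23804545e-05
 1.33820300e+00 3.67477993e-01] [ 0.3834139  -0.02312209 -1.8659578 ]
[329.26132811 241.13465456]
[326.04389081 325.04442978]
[233.0903149  326.04784982]
[227.78927436 242.28538876]
```

View pics/e.png

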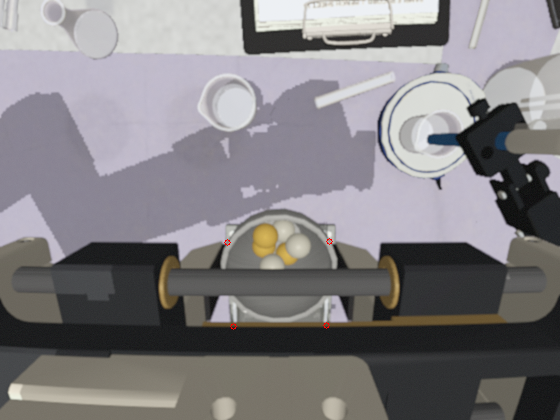

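```bash
python3 - <<'E'
import pickle; from h import *
im,c=pickle.load(open('w2.pkl','rb'))
cv2.imwrite('pics/f.png',cv2.resize(im[205:330,205:355],None,fx=4.8,fy=4.8,interpolation=cv2.INTER_CUBIC))
E
```

```text
(no output)
```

View pics/f.png

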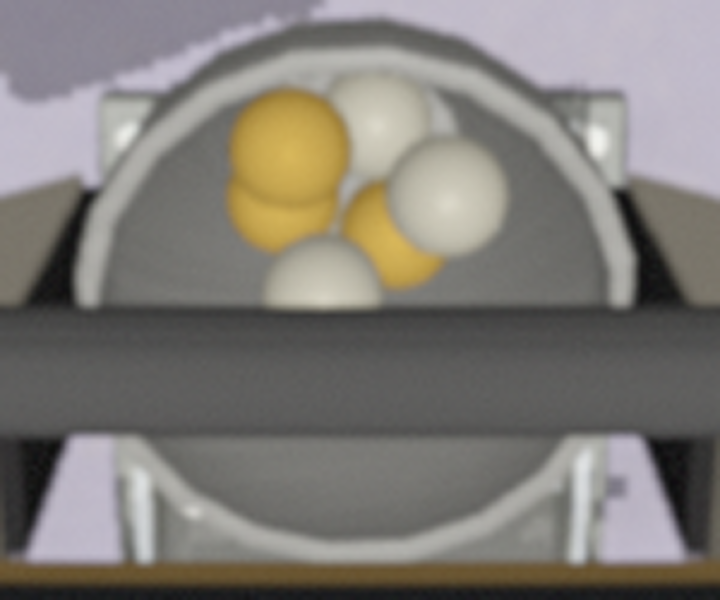

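Call:
{"api": "jog_arm", "payload": {
  "plan": [
    [0,0,-0.3,0,-1],
    [0,0,-0.6,0,-1],
    [0,0,-0.85,0,-1],
    [0,0,-1,0,-1]
  ]
}}

```text
time: 9.2
tool_pos: [0.5156, 0.2591, 0.168]
tool_rot: [-3.14, 0.001, 1.537]
contact_force: [0.5, 0.1, -2.2]
opening: 0.06
grip_force: 12.0
```

Call:
{"api": "jog_arm", "payload": {
  "plan": [
    [0,0,-0.3,0,-1],
    [0,0,-0.55,0,-1],
    [0,0,-0.7,0,-1],
    [0,0,-0.76,0,-1],
    [0,0,-0.76,0,-1]
  ]
}}

```text
time: 9.7
tool_pos: [0.5162, 0.26, 0.1087]
tool_rot: [-3.141, 0.0, 1.538]
contact_force: [1.3, 0.4, -1.7]
opening: 0.0598
grip_force: 12.0
```

Call:
{"api": "jog_arm", "payload": {
  "plan": [
    [0,-0.15,0,0,-1],
    [0,-0.25,0,0,-1],
    [0,-0.3,0,0,-1],
    [0,-0.3,0,0,-1]
  ]
}}

```text
time: 10.1
tool_pos: [0.5163, 0.2353, 0.1093]
tool_rot: [3.141, -0.0, 1.537]
contact_force: [1.0, -0.4, -1.8]
opening: 0.0595
grip_force: 12.0
```

Call:
{"api": "jog_arm", "payload": {
  "plan": [
    [0,-0.04,0,0,-1],
    [0,-0.04,0,0,-1]
  ]
}}

```text
time: 10.3
tool_pos: [0.5161, 0.2328, 0.1089]
tool_rot: [3.141, 0.0, 1.538]
contact_force: [0.2, 0.1, -1.6]
opening: 0.0601
grip_force: 12.0
```

Call:
{"api": "jog_arm", "payload": {
  "plan": [
    [0,-0.04,0,0,-1],
    [0,-0.04,0,0,-1]
  ]
}}

```text
time: 10.5
tool_pos: [0.516, 0.2296, 0.1087]
tool_rot: [-3.142, 0.0, 1.538]
contact_force: [0.9, 0.3, -2.2]
opening: 0.0598
grip_force: 12.0
```

Call:
{"api": "jog_arm", "payload": {
  "plan": [
    [0,-0.04,0,0,-1],
    [0,-0.04,0,0,-1]
  ]
}}

```text
time: 10.7
tool_pos: [0.5161, 0.2265, 0.1088]
tool_rot: [3.141, -0.0, 1.538]
contact_force: [0.6, 1.6, -1.0]
opening: 0.0599
grip_force: 12.0
```

Call:
{"api": "jog_arm", "payload": {
  "plan": [
    [0,-0.03,0,0,-1],
    [0,-0.03,0,0,-1]
  ]
}}

```text
time: 10.9
tool_pos: [0.5163, 0.2242, 0.109]
tool_rot: [3.141, -0.0, 1.538]
contact_force: [0.2, 1.1, -0.3]
opening: 0.0598
grip_force: 12.0
```

Call:
{"api": "jog_arm", "payload": {
  "plan": [
    [0,-0.03,0,0,-1],
    [0,-0.03,0,0,-1]
  ]
}}

```text
time: 11.1
tool_pos: [0.5162, 0.2217, 0.1089]
tool_rot: [3.141, -0.0, 1.538]
contact_force: [-0.3, 1.9, -0.8]
opening: 0.0598
grip_force: 12.0
```

Call:
{"api": "jog_arm", "payload": {
  "plan": [
    [0,-0.03,0,0,-1],
    [0,-0.03,0,0,-1]
  ]
}}

```text
time: 11.3
tool_pos: [0.5162, 0.2192, 0.1088]
tool_rot: [3.141, -0.0, 1.538]
contact_force: [0.8, 2.4, 0.2]
opening: 0.0598
grip_force: 12.0
```

Call:
{"api": "jog_arm", "payload": {
  "plan": [
    [0,-0.08,0.02,0,-1],
    [0,-0.15,0.04,0,-1],
    [0,-0.22,0.035,0,-1],
    [0,-0.295,0.02,0,-1],
    [0,-0.36,-0.005,0,-1],
    [0,-0.43,-0.035,0,-1],
    [0,-0.43,-0.035,0,-1]
  ]
}}

```text
time: 12.0
tool_pos: [0.516, 0.184, 0.1057]
tool_rot: [-3.141, 0.001, 1.537]
contact_force: [1.3, 0.5, 1.6]
opening: 0.0592
grip_force: 12.0
```

```bash
cat > tr.py <<'E'
from cell import cams
from h import *
def yw(name):
    c=cams.calibration(name); im=cams.read_camera(name); hsv=cv2.cvtColor(im,cv2.COLOR_BGR2HSV)
    m=(hsv[...,0]>15)&(hsv[...,0]<32)&(hsv[...,1]>100)&(hsv[...,2]>90)
    return im,c,[(cv2.contourArea(k),cv2.minEnclosingCircle(k)[0]) for k in big(m,12,6)]
E
python3 - <<'E'
from tr import *
for n in('wrist','scene'):
    im,c,b=yw(n); print(n,[(a,[round(v) for v in p]) for a,p in b]); cv2.imwrite(f'pics/g_{n}.png',im)
    if n=='scene': print(proj(c,[[.514,.15,.06]]))
a=cv2.imread('pics/g_wrist.png')[200:330,150:410]; s=cv2.imread('pics/g_scene.png')[160:240,190:320]
cv2.imwrite('pics/g.png',np.vstack([cv2.resize(a,(650,325)),cv2.resize(s,(422,260)).copy() if 0 else cv2.copyMakeBorder(cv2.resize(s,(422,260)),0,0,0,228,cv2.BORDER_CONSTANT)]))
E
```

```text
wrist [(1367.5, [353, 323]), (497.5, [388, 282]), (492.0, [169, 282])]
scene [(545.0, [334, 296]), (539.5, [379, 290]), (107.0, [494, 226])]
[[239.79517299 187.96228664]]
```

View pics/g.png

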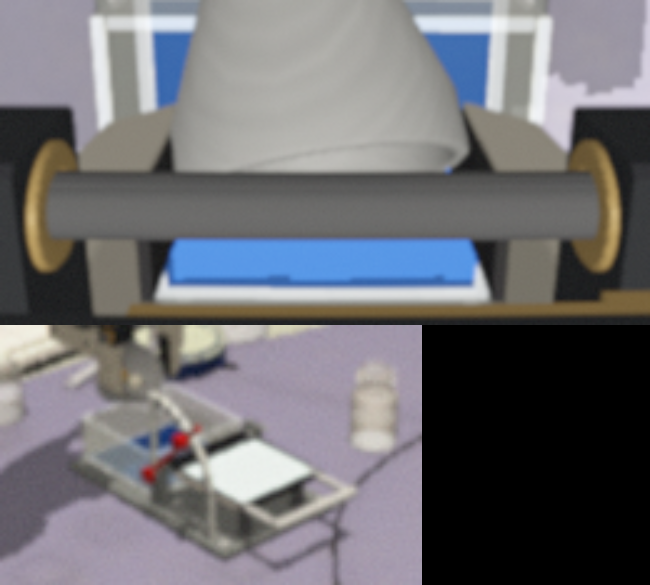

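Call:
{"api": "jog_arm", "payload": {
  "plan": [
    [0,-0.065,-0.04,0,-1],
    [0,-0.126,-0.086,0,-1],
    [0,-0.17,-0.13,0,-1],
    [0,-0.205,-0.165,0,-1],
    [0,-0.24,-0.2,0,-1],
    [0,-0.26,-0.235,0,-1],
    [0,-0.28,-0.27,0,-1],
    [0,-0.297,-0.305,0,-1],
    [0,-0.297,-0.305,0,-1]
  ]
}}

```text
time: 13.0
tool_pos: [0.5158, 0.1609, 0.0811]
tool_rot: [-3.141, 0.0, 1.538]
contact_force: [1.7, -1.3, 0.4]
opening: 0.0588
grip_force: 12.0
```

Call:
{"api": "jog_arm", "payload": {
  "plan": [
    [0,-0.007,-0.03,0,-1],
    [0,-0.015,-0.06,0,-1],
    [0,-0.021,-0.085,0,-1],
    [0,-0.021,-0.085,0,-1],
    [0,-0.021,-0.085,0,-1]
  ]
}}

```text
time: 13.5
tool_pos: [0.516, 0.1595, 0.0747]
tool_rot: [-3.142, 0.0, 1.538]
contact_force: [1.2, -2.1, 0.5]
opening: 0.0587
grip_force: 12.0
```

```bash
python3 - <<'E'
from tr import *
for n in('wrist','top'):
    im,c,b=yw(n); print(n,[(a,[round(v) for v in p]) for a,p in b]); cv2.imwrite(f'pics/k_{n}.png',im)
E
```

```text
wrist [(1377.0, [352, 323]), (503.0, [170, 282]), (490.5, [388, 282]), (164.5, [340, 308]), (119.0, [222, 301])]
top [(304.0, [519, 93]), (270.5, [388, 276]), (267.5, [406, 246]), (36.0, [494, 93]), (14.0, [444, 82]), (9.0, [495, 78])]
```

Call:
{"api": "jog_arm", "payload": {
  "plan": [
    [0,0,-0.04,0,-1],
    [0,0,-0.07,0,-1],
    [0.03,0,-0.07,0,-1],
    [-0.03,0,-0.07,0,-1],
    [0.03,0,-0.07,0,-1],
    [-0.03,0,-0.07,0,-1],
    [0,0,-0.07,0,-1],
    [0,0,-0.07,0,-1],
    [0,0,0.2,0,-1],
    [0,0,0.6,0,-1],
    [0,0,1,0,-1]
  ]
}}

```text
time: 14.7
tool_pos: [0.5157, 0.1597, 0.1553]
tool_rot: [-3.14, -0.0, 1.538]
contact_force: [-0.1, 0.1, -1.2]
opening: 0.0588
grip_force: 12.0
```

Call:
{"api": "jog_arm", "payload": {
  "plan": [
    [0,0.2,0.4,0,-1],
    [0,0.4,0.8,0,-1],
    [0,0.6,1,0,-1],
    [0,0.8,1,0,-1],
    [0,1,1,0,-1],
    [0,1,1,0,-1]
  ]
}}

```text
time: 15.3
tool_pos: [0.5152, 0.2414, 0.2329]
tool_rot: [-3.139, 0.0, 1.54]
contact_force: [0.2, 0.6, -1.0]
opening: 0.0582
grip_force: 12.0
```

```bash
python3 - <<'E'
from tr import *
for n in('wrist','top','scene'):
    im,c,b=yw(n); print(n,[(a,[round(v) for v in p]) for a,p in b]); cv2.imwrite(f'pics/m_{n}.png',im)
a=cv2.imread('pics/m_wrist.png')[190:340,130:430]; s=cv2.imread('pics/m_top.png')[185:250,185:295]; t=cv2.imread('pics/m_scene.png')[130:240,190:320]
s=cv2.resize(s,(440,260),interpolation=cv2.INTER_CUBIC); t=cv2.resize(t,(307,260),interpolation=cv2.INTER_CUBIC)
bot=np.hstack([s,t]); a=cv2.resize(a,(660,330)); a=cv2.copyMakeBorder(a,0,0,0,bot.shape[1]-660,cv2.BORDER_CONSTANT)
cv2.imwrite('pics/m.png',np.vstack([a,bot]))
E
```

```text
wrist [(1303.5, [352, 323]), (464.0, [170, 282]), (423.0, [388, 282]), (9.5, [318, 298])]
top [(272.0, [388, 276]), (267.5, [406, 246]), (133.5, [527, 104]), (64.0, [504, 98]), (39.5, [498, 83]), (22.0, [512, 83]), (16.0, [444, 82]), (15.0, [490, 92]), (14.5, [536, 90]), (12.5, [524, 87]), (9.0, [501, 76])]
scene [(547.0, [334, 296]), (538.5, [379, 290]), (110.0, [494, 226])]
```

View pics/m.png

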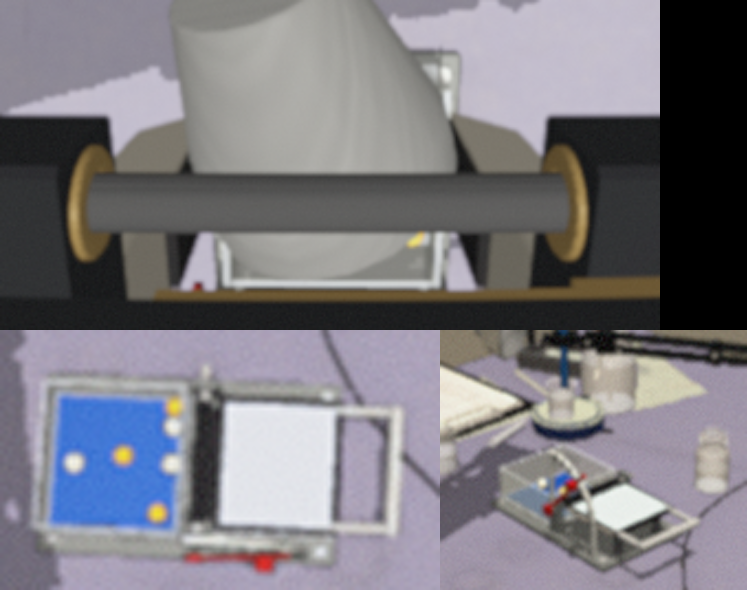

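Call:
{"api": "jog_arm", "payload": {
  "plan": [
    [0,-0.3,0.1,0,-1],
    [0,-0.65,0.2,0,-1],
    [0,-1,0.2,0,-1]
  ]
}}

```text
time: 15.75
tool_pos: [0.5163, 0.1582, 0.2511]
tool_rot: [3.141, 0.0, 1.538]
contact_force: [1.0, -0.2, -0.3]
opening: 0.0587
grip_force: 12.0
```

Call:
{"api": "jog_arm", "payload": {
  "plan": [
    [0,-0.35,0,0,-1],
    [0,-0.7,0,0,-1],
    [0,-1,0,0,-1]
  ]
}}

```text
time: 16.05
tool_pos: [0.5157, 0.0775, 0.2502]
tool_rot: [-3.141, 0.0, 1.537]
contact_force: [0.5, 0.5, -1.4]
opening: 0.0585
grip_force: 12.0
```

Call:
{"api": "jog_arm", "payload": {
  "plan": [
    [0,-0.35,0,0,-1],
    [0,-0.7,0,0,-1],
    [0,-1,0,0,-1]
  ]
}}

```text
time: 16.35
tool_pos: [0.5156, -0.0024, 0.2502]
tool_rot: [-3.141, 0.0, 1.537]
contact_force: [0.3, 0.5, -0.8]
opening: 0.0588
grip_force: 12.0
```

Call:
{"api": "jog_arm", "payload": {
  "plan": [
    [-0.1,-0.35,0,0,-1],
    [-0.2,-0.7,0,0,-1],
    [-0.25,-1,0,0,-1]
  ]
}}

```text
time: 16.65
tool_pos: [0.4949, -0.0823, 0.2502]
tool_rot: [-3.14, 0.0, 1.537]
contact_force: [-0.2, -0.1, -0.9]
opening: 0.0583
grip_force: 12.0
```

Call:
{"api": "jog_arm", "payload": {
  "plan": [
    [-0.1,-0.35,0,0,-1],
    [-0.2,-0.7,0,0,-1],
    [-0.3,-1,0,0,-1]
  ]
}}

```text
time: 16.95
tool_pos: [0.4711, -0.1623, 0.2502]
tool_rot: [-3.141, -0.0, 1.537]
contact_force: [0.2, -0.8, -1.2]
opening: 0.0591
grip_force: 12.0
```

Call:
{"api": "jog_arm", "payload": {
  "plan": [
    [-0.1,-0.35,0,0,-1],
    [-0.2,-0.7,0,0,-1],
    [-0.3,-1,0,0,-1]
  ]
}}

```text
time: 17.25
tool_pos: [0.447, -0.2422, 0.2502]
tool_rot: [-3.141, -0.0, 1.537]
contact_force: [-0.1, 0.3, -1.7]
opening: 0.0586
grip_force: 12.0
```

Call:
{"api": "jog_arm", "payload": {
  "plan": [
    [-0.1,-0.35,0,0,-1],
    [-0.2,-0.7,-0.2,0,-1],
    [-0.25,-1,-0.4,0,-1]
  ]
}}

```text
time: 17.55
tool_pos: [0.4268, -0.3223, 0.2182]
tool_rot: [3.141, 0.001, 1.536]
contact_force: [0.5, -0.3, -0.8]
opening: 0.059
grip_force: 12.0
```

Call:
{"api": "jog_arm", "payload": {
  "plan": [
    [0,-0.2,-0.3,0,-1],
    [0,-0.4,-0.65,0,-1],
    [0,-0.4,-1,0,-1],
    [0,-0.4,-1,0,-1]
  ]
}}

```text
time: 17.95
tool_pos: [0.4255, -0.3513, 0.1346]
tool_rot: [-3.135, -0.006, 1.536]
contact_force: [-0.7, 1.4, -1.5]
opening: 0.0587
grip_force: 12.0
```

```bash
cat > cup.py <<'E'
from cell import cams,readout
from h import *
# silhouette of the held cup in the scene view: low-saturation grey blob near the tool, long axis angle
def shot(n):
    o=readout.observe(); im=cams.read_camera('wrist'); cv2.imwrite(f'pics/{n}.png',im)
    g=im[:240,200:370].astype(int); s=g.max(2)-g.min(2); v=g.mean(2)
    k=[x for x in big((s<12)&(v>90),2,200)]
    print(o['time'],o['tool_pos'].round(4),o['grip_force'],[(cv2.contourArea(x),cv2.boundingRect(x)) for x in k])
E
python3 -c "
from cup import *
shot('n0')"
```

```text
17.95 [ 0.4255 -0.3513  0.1346] 11.979908840730786 [(7192.0, (6, 160, 127, 80)), (540.5, (49, 0, 39, 29))]
```

Call:
{"api": "jog_arm", "payload": {
  "plan": [
    [0,0.1,-0.3,0,-1],
    [0,0.2,-0.6,0,-1],
    [0,0.2,-0.75,0,-1],
    [0,0.2,-0.75,0,-1]
  ]
}}

```text
time: 18.4
tool_pos: [0.4279, -0.3363, 0.0786]
tool_rot: [-3.141, -0.001, 1.539]
contact_force: [0.3, -0.2, -0.4]
opening: 0.0588
grip_force: 12.0
```

Call:
{"api": "jog_arm", "payload": {
  "plan": [
    [0,0,0,0,-1],
    [0,0,0,0,-1],
    [0,0,0,0,-1]
  ],
  "squeeze": 5
}}

```text
time: 18.7
tool_pos: [0.4285, -0.3372, 0.0798]
tool_rot: [3.14, 0.002, 1.538]
contact_force: [-0.7, -0.2, -1.4]
opening: 0.0585
grip_force: 5.0
```

```bash
python3 -c "
from cup import *
shot('n1')"
```

```text
18.7 [ 0.4285 -0.3372  0.0798] 4.997201090372982 [(5977.5, (19, 165, 113, 75)), (306.5, (39, 0, 40, 21))]
```

Call:
{"api": "jog_arm", "payload": {
  "plan": [
    [0,0,0,0,-1],
    [0,0,0,0,-1],
    [0,0,0,0,-1]
  ],
  "squeeze": 3
}}

```text
time: 19.05
tool_pos: [0.4281, -0.3365, 0.0788]
tool_rot: [3.141, 0.0, 1.538]
contact_force: [0.3, 0.3, -0.9]
opening: 0.0587
grip_force: 3.0
```

```bash
python3 -c "
from cup import *
shot('n2')"
```

```text
19.05 [ 0.4281 -0.3365  0.0788] 2.998075935174711 [(5965.5, (19, 164, 113, 76)), (392.0, (39, 0, 43, 21))]
```

Call:
{"api": "jog_arm", "payload": {
  "plan": [
    [0,0,0.6,0,-1],
    [0,0,0,0,-1],
    [0,0,0.6,0,-1],
    [0,0,0,0,-1],
    [0,0,0.6,0,-1],
    [0,0,0,0,-1],
    [0,0,0.6,0,-1],
    [0,0,0,0,-1],
    [0,0,0,0,-1]
  ]
}}

```text
time: 20.0
tool_pos: [0.4261, -0.3344, 0.0743]
tool_rot: [-3.135, -0.006, 1.538]
contact_force: [-0.9, 1.4, -1.5]
opening: 0.0585
grip_force: 3.0
```

```bash
python3 -c "
from cup import *
shot('n3')"
```

```text
20.0 [ 0.4261 -0.3344  0.0743] 3.0001431368783926 [(3517.0, (21, 196, 112, 44)), (431.0, (41, 0, 45, 23))]
```

Call:
{"api": "jog_arm", "payload": {
  "plan": [
    [0,0,0.6,0,-1],
    [0,0,0,0,-1],
    [0,0,0.6,0,-1],
    [0,0,0,0,-1],
    [0,0,0.6,0,-1],
    [0,0,0,0,-1],
    [0,0,0.6,0,-1],
    [0,0,0,0,-1],
    [0,0,0,0,-1]
  ]
}}

```text
time: 20.95
tool_pos: [0.4267, -0.335, 0.0765]
tool_rot: [-3.137, -0.004, 1.538]
contact_force: [-0.6, 1.2, -1.1]
opening: 0.0586
grip_force: 3.0
```

```bash
python3 -c "
from cup import *
shot('n4')"
```

```text
20.95 [ 0.4267 -0.335   0.0765] 3.0001418096264842 [(3617.5, (22, 195, 110, 45)), (422.5, (41, 0, 44, 21))]
```

```bash
python3 - <<'E'
from cell import readout,cams
from h import *
o=readout.observe(); c=cams.calibration('wrist'); ax=o['tool_pos']-[0,0,.008]
a=np.linspace(0,2*np.pi,73)
for t in range(0,126,10):
    r=np.radians(t); R=np.array([[1,0,0],[0,np.cos(r),-np.sin(r)],[0,np.sin(r),np.cos(r)]])
    P=np.vstack([np.c_[q*np.cos(a),q*np.sin(a),0*a+h-.049] for q,h in((.018,0),(.031,.042),(.031,.056))])@R.T+ax
    q=proj(c,P); print(t,q.min(0).round(),q.max(0).round(), 'foot',q[:73].mean(0).round())
E
```

```text
0 [217. 205.] [337. 322.] foot [278. 235.]
10 [217. 200.] [337. 317.] foot [278. 223.]
20 [218. 190.] [337. 311.] foot [277. 212.]
30 [218. 181.] [337. 304.] foot [277. 202.]
40 [218. 174.] [337. 297.] foot [276. 193.]
50 [218. 169.] [337. 289.] foot [276. 185.]
60 [219. 167.] [336. 280.] foot [275. 179.]
70 [219. 167.] [336. 286.] foot [275. 175.]
80 [218. 170.] [336. 297.] foot [275. 173.]
90 [218. 169.] [336. 307.] foot [274. 174.]
100 [218. 167.] [336. 315.] foot [274. 178.]
110 [218. 167.] [336. 321.] foot [274. 186.]
120 [217. 170.] [337. 325.] foot [274. 197.]
```

Call:
{"api": "jog_arm", "payload": {
  "plan": [
    [0,0,-0.1,0,-1],
    [0,0,-0.18,0,-1],
    [0,0,-0.22,0,-1],
    [0,0,-0.25,0,-1],
    [0,0,-0.265,0,-1],
    [0,0,-0.265,0,-1],
    [0,0,-0.265,0,-1]
  ]
}}

```text
time: 21.7
tool_pos: [0.4282, -0.3366, 0.0579]
tool_rot: [3.141, 0.001, 1.538]
contact_force: [0.1, -0.6, 4.8]
opening: 0.059
grip_force: 3.0
```

```bash
python3 -c "
from cup import *
shot('n5')"
```

```text
21.7 [ 0.4282 -0.3366  0.0579] 2.9998644515399064 [(3020.5, (21, 201, 113, 39))]
```

Call:
{"api": "jog_arm", "payload": {
  "plan": [
    [0,0,0,0,0.6],
    [0,0,0,0,1],
    [0,0,0,0,1],
    [0,0,0,0,1],
    [0,0,0,0,1],
    [0,0,0,0,1]
  ]
}}

```text
time: 22.35
tool_pos: [0.428, -0.3364, 0.0575]
tool_rot: [3.142, -0.0, 1.538]
contact_force: [0.0, 0.4, 0.2]
opening: 0.0916
grip_force: 0.0
```

Call:
{"api": "jog_arm", "payload": {
  "plan": [
    [0,0,0.1,0,1],
    [0,0,0.4,0,1],
    [0,0,0.8,0,1],
    [0,0,1,0,1]
  ]
}}

```text
time: 22.75
tool_pos: [0.4288, -0.3372, 0.1406]
tool_rot: [3.139, 0.003, 1.538]
contact_force: [-0.2, -0.1, -0.5]
opening: 0.092
grip_force: 0.0
```

Call:
{"api": "jog_arm", "payload": {
  "plan": [
    [0,0,0.5,0,1],
    [0,0,1,0,1],
    [0,0,1,0,1]
  ]
}}

```text
time: 23.05
tool_pos: [0.43, -0.3383, 0.2239]
tool_rot: [3.133, 0.008, 1.538]
contact_force: [-0.0, -0.1, 0.8]
opening: 0.0919
grip_force: 0.0
```

```bash
python3 - <<'E'
from cell import readout,cams
from h import *
o=readout.observe(); print(o['time'],o['tool_pos'],o['opening'])
im=cams.read_camera('wrist'); c=cams.calibration('wrist'); cv2.imwrite('pics/p.png',im)
g=im[:250,180:400].astype(int); s=g.max(2)-g.min(2); v=g.mean(2)
a=np.linspace(0,2*np.pi,73)
k=big((s<14)&(v>80),3,150)
for x in k: print(cv2.contourArea(x),cv2.boundingRect(x))
x=[q for q in k if 150<cv2.boundingRect(q)[1]+0 and cv2.contourArea(q)<6000]
# expected upright silhouette at the tool's x,y
P=np.vstack([np.c_[q*np.cos(a),q*np.sin(a),0*a+h]+[o['tool_pos'][0],o['tool_pos'][1],0] for q,h in((.018,0),(.031,.042),(.031,.056))])
q=proj(c,P); print('upright bbox',q.min(0)-[180,0],q.max(0)-[180,0],'rim',q[146:].mean(0))
t=cams.read_camera('top'); tc=cams.calibration('top'); print('top px',proj(tc,[[*o['tool_pos'][:2],.056]]))
cv2.imwrite('pics/p_top.png',t)
# pointer: red pixels in first top and scene views
import pickle
d=pickle.load(open('a.pkl','rb'))
for n in('top','scene'):
    im,cc=d[n]; h=cv2.cvtColor(im,cv2.COLOR_BGR2HSV); m=((h[...,0]<8)|(h[...,0]>172))&(h[...,1]>120)&(h[...,2]>70)
    Z=np.zeros_like(m); 
    p=proj(cc,[[.437,.04,.08]])[0].astype(int); Z[p[1]-35:p[1]+35,p[0]-45:p[0]+45]=1
    ys,xs=np.nonzero(m&Z); print(n,p,len(xs)); 
    for X,Y in sorted(zip(xs,ys))[:80]: print((int(X),int(Y)),end=' ')
    print()
E
```

```text
23.05 [ 0.42995669 -0.33827975  0.22390146] 0.0919010446887154
10088.0 (41, 92, 179, 138)
6128.5 (0, 0, 121, 67)
893.5 (98, 0, 66, 66)
upright bbox [ 68.41977935 170.95726461] [127.18260927 229.92824306] rim [278.20681802 201.59603169]
top px [[366.13112019 243.9684866 ]]
top [246 240] 32
(232, 241) (232, 242) (233, 241) (233, 242) (234, 241) (234, 242) (245, 241) (246, 241) (247, 241) (247, 242) (248, 241) (248, 242) (249, 241) (249, 242) (249, 243) (249, 244) (250, 241) (250, 242) (250, 243) (250, 244) (251, 241) (251, 242) (251, 243) (251, 244) (252, 241) (252, 242) (252, 243) (252, 244) (253, 241) (253, 242) (254, 241) (255, 241) 
scene [244 201] 38
(234, 204) (234, 205) (234, 206) (235, 204) (235, 205) (235, 206) (235, 207) (236, 204) (236, 205) (236, 206) (236, 207) (237, 204) (237, 205) (237, 206) (237, 207) (238, 203) (239, 202) (239, 203) (240, 201) (240, 202) (241, 201) (242, 200) (244, 195) (244, 196) (244, 197) (244, 198) (245, 194) (245, 195) (245, 196) (245, 197) (246, 194) (246, 195) (246, 196) (246, 197) (247, 194) (247, 195) (247, 196) (247, 197)
```

```bash
python3 - <<'E'
import pickle; from h import *
d=pickle.load(open('a.pkl','rb')); psi=-.02
T=np.array([.514,.150]); R=np.array([[np.cos(psi),-np.sin(psi)],[np.sin(psi),np.cos(psi)]])
H=T+R@[0,-.0715]; print('hinge',H)
for n in('top','scene'):
    c=d[n][1]
    P=lambda r,t:[*(H+R@[-.077,-r*np.cos(t)]),.05+r*np.sin(t)]
    print(n,'hub',proj(c,[P(0,0)])[0].round(1)); 
    for t in np.arange(0,1.5,.2): print(round(t,1),proj(c,[P(.112,t)])[0].round(1),end=' ')
    print()
E
```

```text
hinge [0.5125701 0.0785143]
top hub [234.  241.4]
0.0 [269.3 242.4] 0.2 [268.6 241.9] 0.4 [266.4 241.4] 0.6 [262.8 240.8] 0.8 [257.8 240.3] 1.0 [251.7 239.8] 1.2 [244.7 239.4] 1.4 [237.1 239. ] 
scene hub [236.  205.8]
0.0 [260.  218.9] 0.2 [259.5 212.2] 0.4 [258.  205.2] 0.6 [255.6 198.2] 0.8 [252.3 191.4] 1.0 [248.3 185.3] 1.2 [243.9 180.1] 1.4 [239.2 176. ]
```

Call:
{"api": "jog_arm", "payload": {
  "plan": [
    [0.1,0.1,0.0,-0.09,1],
    [0.2,0.2,0,-0.18,1],
    [0.3,0.3,0,-0.27,1],
    [0.4,0.4,0,-0.36,1],
    [0.5,0.5,0,-0.45,1],
    [0.6,0.6,0,-0.54,1],
    [0.7,0.7,0,-0.63,1],
    [0.8,0.8,0,-0.72,1],
    [0.9,0.9,0,-0.81,1],
    [1,1,0,-0.9,1],
    [1,1,0,-1,1]
  ]
}}

```text
time: 24.25
tool_pos: [0.5081, -0.255, 0.2159]
tool_rot: [-3.14, 0.002, -0.03]
contact_force: [-0.8, -1.0, -0.2]
opening: 0.0918
grip_force: 0.0
```

Call:
{"api": "jog_arm", "payload": {
  "plan": [
    [0,0.5,0,0,1],
    [0,1,0,0,1],
    [0,1,0,0,1]
  ]
}}

```text
time: 24.55
tool_pos: [0.507, -0.1721, 0.2162]
tool_rot: [-3.139, 0.004, -0.022]
contact_force: [-0.5, 0.2, 0.0]
opening: 0.0919
grip_force: 0.0
```

```bash
cat > look.py <<'E'
import sys,pickle
from cell import readout,cams
from h import *
n=sys.argv[1]; o=readout.observe(); c=cams.calibration('wrist'); im=cams.read_camera('wrist'); pickle.dump((im,c,o),open(n+'.pkl','wb')); cv2.imwrite(f'pics/{n}.png',im)
h=cv2.cvtColor(im,cv2.COLOR_BGR2HSV); m=((h[...,0]<8)|(h[...,0]>172))&(h[...,1]>120)&(h[...,2]>70)
print(o['time'],o['tool_pos'],o['tool_rot'])
H=np.array([.5126,.0785]);psi=-.02; R=np.array([[np.cos(psi),-np.sin(psi)],[np.sin(psi),np.cos(psi)]])
P=lambda r,t:[*(H+R@[-.077,-r*np.cos(t)]),.05+r*np.sin(t)]
print('hub',proj(c,[P(0,0)])[0].round(1),'tip .7 .8 .9',proj(c,[P(.112,t) for t in(.7,.8,.9)]).round(1).tolist())
for k in big(m,6,4): print(cv2.contourArea(k),cv2.boundingRect(k))
E
python3 look.py v1
```

```text
24.55 [ 0.50698989 -0.17211437  0.21616498] [-3.13850473  0.003568   -0.02210192]
hub [ 63.  267.9] tip .7 .8 .9 [[97.3, 302.7], [83.9, 307.4], [69.6, 311.8]]
```

Call:
{"api": "jog_arm", "payload": {
  "plan": [
    [0,0.5,0,0,1],
    [0,1,0,0,1],
    [0,1.0,0,0,1],
    [0,1.0,0,0,1]
  ]
}}

```text
time: 25.0
tool_pos: [0.508, -0.0967, 0.217]
tool_rot: [3.141, 0.001, -0.024]
contact_force: [0.1, 0.4, 0.0]
opening: 0.092
grip_force: 0.0
```

```bash
python3 look.py v2
```

```text
25.0 [ 0.50799177 -0.09672703  0.21702717] [ 3.14109754e+00  8.94443477e-04 -2.44780253e-02]
hub [124.8 269. ] tip .7 .8 .9 [[177.9, 303.8], [166.4, 308.8], [153.6, 313.5]]
```

Call:
{"api": "jog_arm", "payload": {
  "plan": [
    [-0.5,0,0,0,1],
    [-1,0,0,0,1],
    [-1,0,0,0,1],
    [-1,0,0,0,1]
  ]
}}

```text
time: 25.45
tool_pos: [0.4281, -0.0979, 0.2178]
tool_rot: [3.141, -0.001, -0.028]
contact_force: [0.6, -0.1, 0.9]
opening: 0.0916
grip_force: 0.0
```

```bash
python3 look.py v3; python3 - <<'E'
from h import *
a=cv2.imread('pics/v3.png')[90:290,100:400]; p=cv2.imread('pics/p.png')[130:250,200:360]
a=cv2.resize(a,None,fx=2.6,fy=2.6,interpolation=cv2.INTER_CUBIC)
p=cv2.resize(p,(100,75)); a[:75,-100:]=p
cv2.imwrite('pics/z.png',a)
E
```

```text
25.45 [ 0.42810455 -0.09791282  0.21783723] [ 3.14083299e+00 -1.02244956e-03 -2.82336591e-02]
hub [112.6 201.7] tip .7 .8 .9 [[165.8, 219.0], [152.8, 221.8], [138.5, 224.4]]
241.0 (129, 213, 23, 19)
57.5 (104, 200, 16, 6)
```

View pics/z.png

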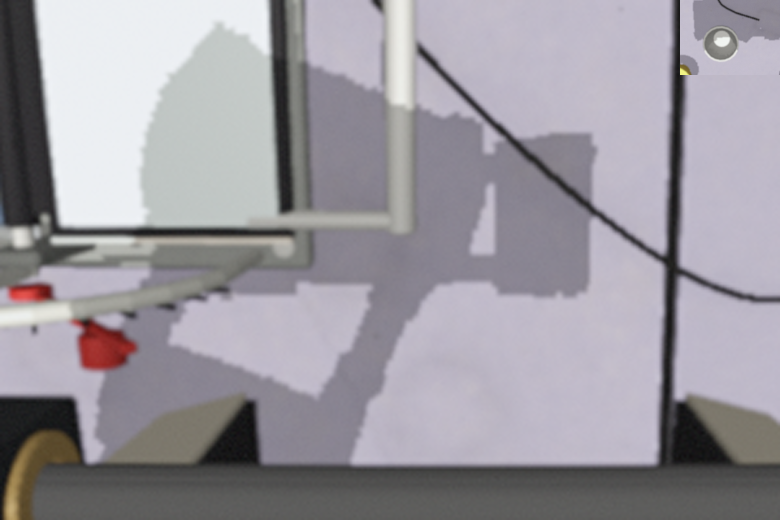

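Call:
{"api": "jog_arm", "payload": {
  "plan": [
    [0,0.5,0,0,1],
    [0,1,0,0,1],
    [0,1,0,0,1],
    [0,1,0,0,1]
  ]
}}

```text
time: 25.9
tool_pos: [0.4292, -0.0163, 0.2176]
tool_rot: [3.141, -0.001, -0.024]
contact_force: [0.3, 0.3, 0.4]
opening: 0.092
grip_force: 0.0
```

```bash
python3 look.py v4
```

```text
25.9 [ 0.42924734 -0.01634925  0.21758358] [ 3.14096335e+00 -8.02828208e-04 -2.37188342e-02]
hub [186.7 200. ] tip .7 .8 .9 [[263.6, 217.6], [253.5, 220.4], [241.9, 223.0]]
252.0 (220, 212, 32, 18)
71.0 (178, 198, 23, 7)
```

Call:
{"api": "jog_arm", "payload": {
  "plan": [
    [0,0.5,0,0,1],
    [0,1,0,0,1],
    [0,1,0,0,1],
    [0,1,0,0,1]
  ]
}}

```text
time: 26.35
tool_pos: [0.4287, 0.0631, 0.2175]
tool_rot: [3.141, -0.0, -0.025]
contact_force: [0.5, -0.5, 0.3]
opening: 0.0918
grip_force: 0.0
```

```bash
python3 look.py v5; python3 - <<'E'
import pickle; from h import *
from scipy.optimize import least_squares
obs=[]
for n in('v3','v4','v5'):
    im,c,o=pickle.load(open(n+'.pkl','rb')); h=cv2.cvtColor(im,cv2.COLOR_BGR2HSV); m=((h[...,0]<8)|(h[...,0]>172))&(h[...,1]>120)&(h[...,2]>70)
    k=big(m,6,4)
    tip=k[0][:,0]; tip=tip[tip[:,0]>=tip[:,0].max()-1].mean(0)+[.7,0]
    hub=k[1][:,0] if len(k)>1 else None; hub=(hub.min(0)+hub.max(0))/2 if hub is not None else [np.nan]*2
    obs.append((c,tip,hub)); print(n,tip,hub)
psi=-.025; R=np.array([[np.cos(psi),-np.sin(psi)],[np.sin(psi),np.cos(psi)]])
def pts(p):
    H=p[:2]; return [[*(H+R@[-.077,-.112*np.cos(p[2])]),.05+.112*np.sin(p[2])],[*(H+R@[-.077,0]),.05]]
def f(p,hubs=True):
    e=[]
    for c,t,hb in obs:
        q=proj(c,pts(p)); e+=list(q[0]-t)
        if hubs and not np.isnan(hb[0]): e+=[.5*(q[1]-hb)[0],.2*(q[1]-hb)[1]]
    return np.array(e)
r=least_squares(f,[.5126,.0785,.8]); print(r.x,r.fun.round(1))
for t in (.0785,.077):
    g=least_squares(lambda p:f([p[0],t,p[1]],False),[.5126,.8]); print(t,g.x,g.fun.round(1))
# tip triangulated freely
g=least_squares(lambda X:np.concatenate([(proj(c,[X])[0]-t) for c,t,_ in obs]),[.437,0,.13]); print('tip',g.x,g.fun.round(1))
E
```

```text
26.35 [0.42868582 0.06305494 0.21746808] [ 3.14092268e+00 -2.14890919e-04 -2.49611299e-02]
hub [260.9 197.7] tip .7 .8 .9 [[359.7, 214.7], [353.0, 217.3], [344.5, 219.9]]
269.5 (310, 210, 41, 18)
46.0 (261, 196, 21, 7)
v3 [151.3 223.2] [111.5 202.5]
v4 [251.3 221.8] [189. 201.]
v5 [350.2  218.75] [271. 199.]
[0.51251383 0.07605623 0.83994852] [-1.5  0.1  1.5 -0.2  0.4  0.1 -0.2 -0.2  2.1  0.1 -4.1 -0.3]
0.0785 [0.51207101 0.81421137] [-0.8  0.   0.2  0.1  1.1  0.1]
0.077 [0.51235722 0.83006635] [-1.2  0.1  0.3  0.1  1.8  0.1]
tip [0.43259018 0.00394214 0.12923752] [-0. -0.  0.  0. -0.  0.]
```

Call:
{"api": "jog_arm", "payload": {
  "plan": [
    [0.5,-0.5,0,0,1],
    [1,-1,0,0,0],
    [1,-1,0,0,-0.35],
    [1,-1,0,0,-0.35]
  ]
}}

```text
time: 26.8
tool_pos: [0.5089, -0.0194, 0.2169]
tool_rot: [3.141, 0.001, -0.03]
contact_force: [0.3, 0.4, -0.2]
opening: 0.0721
grip_force: 0.0
```

Call:
{"api": "jog_arm", "payload": {
  "plan": [
    [0,-0.4,0,0,-0.35],
    [0,-0.74,0,0,-0.35],
    [0,-0.74,0,0,-0.35],
    [0,-0.74,0,0,-0.35],
    [0,-0.74,0,0,-0.35]
  ]
}}

```text
time: 27.3
tool_pos: [0.5075, -0.0747, 0.2176]
tool_rot: [-3.141, 0.0, -0.025]
contact_force: [0.3, -0.0, -0.1]
opening: 0.0329
grip_force: 0.0
```

```bash
python3 look.py v6; python3 - <<'E'
import pickle; from h import *
np.set_printoptions(precision=4,suppress=True)
im,c,o=pickle.load(open('v3.pkl','rb'))
for row in (100,130,160):
    g=cv2.cvtColor(im,cv2.COLOR_BGR2GRAY)[row-2:row+3].mean(0); print(row,[int(v) for v in g[240:268]])
print(onz(c,[[253.8,100],[253.4,160]],.05))
o2=pickle.load(open('v6.pkl','rb'))[2]; print(o2['opening'],o2['tool_pos'])
E
```

```text
27.3 [ 0.50748832 -0.07474278  0.21759353] [-3.14119363e+00  4.14710502e-04 -2.54191282e-02]
hub [143.9 268.3] tip .7 .8 .9 [[202.3, 302.8], [191.4, 307.8], [179.2, 312.5]]
100 [187, 187, 187, 186, 187, 187, 182, 169, 172, 194, 211, 222, 229, 234, 234, 230, 221, 207, 187, 172, 175, 183, 185, 186, 185, 185, 186, 186]
130 [134, 135, 135, 136, 135, 135, 132, 129, 138, 157, 178, 191, 199, 203, 203, 203, 204, 198, 181, 159, 154, 164, 175, 181, 182, 183, 187, 188]
160 [134, 134, 132, 132, 132, 133, 133, 130, 130, 141, 155, 165, 171, 174, 174, 169, 162, 152, 138, 126, 128, 134, 135, 135, 136, 136, 136, 136]
[[ 0.5334 -0.078   0.05  ]
 [ 0.4749 -0.0749  0.05  ]]
0.03289901354875789 [ 0.5075 -0.0747  0.2176]
```

Call:
{"api": "jog_arm", "payload": {
  "plan": [
    [0,-0.025,-0.4,0,-0.35],
    [0,-0.025,-0.8,0,-0.35],
    [0,-0.025,-1,0,-0.35]
  ]
}}

```text
time: 27.65
tool_pos: [0.5067, -0.0762, 0.1353]
tool_rot: [-3.141, 0.003, -0.025]
contact_force: [-0.2, 0.2, 0.8]
opening: 0.0298
grip_force: 0.0
```

Call:
{"api": "jog_arm", "payload": {
  "plan": [
    [0,0,-0.3,0,-0.35],
    [0,0,-0.6,0,-0.35],
    [0,0,-0.85,0,-0.35],
    [0,0,-1,0,-0.35],
    [0,0,-1.0,0,-0.35]
  ]
}}

```text
time: 28.15
tool_pos: [0.5071, -0.0767, 0.0563]
tool_rot: [-3.141, 0.003, -0.025]
contact_force: [0.5, 0.1, 0.1]
opening: 0.0304
grip_force: 0.0
```

Call:
{"api": "jog_arm", "payload": {
  "plan": [
    [0,0,-0.07,0,-0.35],
    [0,0,-0.07,0,-0.35]
  ]
}}

```text
time: 28.35
tool_pos: [0.5083, -0.0775, 0.0523]
tool_rot: [3.141, -0.001, -0.025]
contact_force: [-0.2, -0.2, 0.3]
opening: 0.0295
grip_force: 0.0
```

Call:
{"api": "jog_arm", "payload": {
  "plan": [
    [0,0,0,0,-1],
    [0,0,0,0,-1],
    [0,0,0,0,-1],
    [0,0,0,0,-1],
    [0,0,0,0,-1],
    [0,0,0,0,-1]
  ],
  "squeeze": 15
}}

```text
time: 28.95
tool_pos: [0.5084, -0.0753, 0.0524]
tool_rot: [-3.138, -0.001, -0.027]
contact_force: [1.9, 12.8, 2.7]
opening: 0.0113
grip_force: 15.0
```

Call:
{"api": "jog_arm", "payload": {
  "plan": [
    [0,0,0,0,-1],
    [0,0,0,0,-1]
  ],
  "squeeze": 20
}}

```text
time: 29.15
tool_pos: [0.5084, -0.0753, 0.0524]
tool_rot: [-3.138, -0.001, -0.027]
contact_force: [3.2, 13.1, 2.4]
opening: 0.0112
grip_force: 20.0
```

Call:
{"api": "jog_arm", "payload": {
  "plan": [
    [0,0.03,0.097,0,-1],
    [0,0.038,0.194,0,-1],
    [0,0.049,0.29,0,-1],
    [0,0.066,0.385,0,-1],
    [0,0.0875,0.479,0,-1],
    [0,0.114,0.573,0,-1],
    [0,0.145,0.665,0,-1],
    [0,0.18,0.755,0,-1],
    [0,0.22,0.8425,0,-1],
    [0,0.265,0.929,0,-1],
    [0,0.265,0.929,0,-1]
  ]
}}

```text
time: 30.25
tool_pos: [0.5088, -0.0565, 0.1275]
tool_rot: [3.141, -0.002, -0.025]
contact_force: [5.4, -0.1, -1.6]
opening: 0.0111
grip_force: 20.0
```

Call:
{"api": "jog_arm", "payload": {
  "plan": [
    [0,0.048,0.084,0,-1],
    [0,0.101,0.165,0,-1],
    [0.005,0.158,0.244,0,-1],
    [0.01,0.2175,0.32,0,-1],
    [0.015,0.2825,0.3925,0,-1],
    [0.015,0.35,0.461,0,-1],
    [0.015,0.35,0.461,0,-1],
    [0.015,0.35,0.461,0,-1],
    [0.015,0.35,0.461,0,-1]
  ]
}}

```text
time: 31.15
tool_pos: [0.5098, -0.0305, 0.1641]
tool_rot: [3.138, -0.002, -0.026]
contact_force: [1.7, -6.9, 5.7]
opening: 0.0111
grip_force: 20.0
```

```bash
python3 - <<'E'
from cell import readout,cams
import numpy as np,cv2
o=readout.observe(); p=o['tool_pos']; print(o['time'],p,o['tool_rot'],o['contact_force'],o['opening'],o['grip_force'])
print('theta',np.arctan2(p[2]-.0524,.155-(p[1]+.0753)), 'r',np.hypot(p[2]-.0524,.155-(p[1]+.0753)))
for n in('top','scene'): cv2.imwrite(f'pics/fin_{n}.png',cams.read_camera(n))
E
```

```text
31.15 [ 0.50982934 -0.03050506  0.16413736] [ 3.13791181e+00 -2.13678815e-03 -2.57905598e-02] [ 1.73867186 -6.87115044  5.66049353] 0.011097439463609988 19.995819926261902
theta 0.7923021145622011 r 0.15694073397319677
```

Call:
{"api": "jog_arm", "payload": {
  "plan": [
    [0,-0.004,0.02,0,-1],
    [0,-0.004,0.02,0,-1],
    [0,-0.004,0.02,0,-1],
    [0,-0.004,0.02,0,-1],
    [0,-0.004,0.02,0,-1]
  ]
}}

```text
time: 31.75
tool_pos: [0.5098, -0.0297, 0.1651]
tool_rot: [3.14, -0.001, -0.026]
contact_force: [4.3, -3.4, 1.2]
opening: 0.0114
grip_force: 20.0
```

```bash
python3 - <<'E'
from cell import readout,cams
from h import *
o=readout.observe(); p=o['tool_pos']; print(p,o['contact_force'],np.abs(o['qvel']).max())
for hy in(.078,.0797): print('theta',np.arctan2(p[2]-.0524,hy-p[1]),np.hypot(p[2]-.0524,hy-p[1]))
im=cams.read_camera('scene'); c=cams.calibration('scene'); hsv=cv2.cvtColor(im,cv2.COLOR_BGR2HSV)
print('tip px',proj(c,[[.4326,.0039,.1292]])[0])
m=((hsv[...,0]<8)|(hsv[...,0]>172))&(hsv[...,1]>120)&(hsv[...,2]>70)
for k in big(m[170:230,220:280],4,2): print(np.array(cv2.boundingRect(k))+[220,170,0,0])
t=cams.read_camera('top'); h=cv2.cvtColor(t,cv2.COLOR_BGR2HSV); g=t[236:256,355:378].astype(int); print('cup grey px',((g.max(2)-g.min(2))<14).sum())
w=cv2.HoughCircles(cv2.cvtColor(cv2.imread('pics/p.png'),cv2.COLOR_BGR2GRAY)[150:260,220:340],cv2.HOUGH_GRADIENT,1,30,param1=80,param2=20,minRadius=18,maxRadius=36); print(w)
E
```

```text
[ 0.50976524 -0.02965657  0.16509265] [ 4.34792782 -3.36496271  1.20671702] 0.0014180250539816972
theta 0.8082491859730375 0.1558511201353456
theta 0.8004210968758738 0.15703023273197822
tip px [251.49951748 191.73058595]
[234 200   9   8]
[244 194   4   5]
cup grey px 312
[[[44.5 51.5 26.7]]]
```

```bash
python3 -c "
from cell import ticket
print(ticket.hand_in())"
```

```text
the job is handed in; nothing more can be done
None
```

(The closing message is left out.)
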